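# Index the rotary table to the next notch

## Task

With the fingertips only, press the red indexing plunger all the way in from above, and keeping it pressed, push the table round anticlockwise (seen from above) by one notch, then let the plunger spring up into that next notch and move clear. Do not grip the plunger cap or lift anything; the bearing and the socket must stay where they lie on the table, and the other things on the bench must be left alone.

Things in the scene. Friction and masses are not known exactly. Their poses are not given: they have to be found in the camera images.
- indexer: Fixed base of the rotary table: green foot 280 mm across, above it an aluminium index ring 268 mm across with 12 rim notches, 30 degrees apart. Origin on the turning axis, at the bench surface, z up. At the start the plunger is on its -x side. On its +x side, 152 mm from the axis, a post and arm up to 149 mm high hold a brass pointer over the bolt circle.
- turntable (a joint): Angle of the steel table (210 mm across, top 78 mm above the bench, carrying a dark flange) in rad: 0 at the start, growing anticlockwise from above; one notch is 0.524. It turns easily (1 to 3 N at the plunger), but only with the plunger pressed; else it is locked with about 0.02 of play.
- plunger (a joint): How far the plunger is pressed down, in m: 0 up and locked, 0.016 fully in (end stop). Its brass key leaves the notch at about 0.011. Spring: about 7 N at the start of travel, 12 N fully in. Between notches the ring keeps it down at about 0.010; let go within 0.03 rad of a notch, it centres itself and springs up.
- table_hub (a point): Point on the turning axis at the top of the boss, 100 mm above the bench; turns with the table.
- plunger_dish (a point): Centre of the floor of the plunger's red cap, where the fingertips press; moves with it. The cap is a round dish, 60 mm across, 52 mm inside, rim 8 mm above the flat floor. It rides on the table 146 mm from the axis; floor 112 mm above the bench when up, 96 mm fully in. Closed fingertips fit inside and can push sideways by friction and against the rim.
- bearing_mid (a point): Centre of a loose steel bearing ring (52 mm across, 15 mm high) lying on the boss at the middle of the table. Rides along; do not knock, lift or take it.
- socket_center (a point): Centre of a loose aluminium socket (24 mm across, 26 mm high) standing on the flange about 50 mm from the axis. Rides along; do not knock, lift or take it.
- spray_can: Loose blue can with a yellow label, 60 mm across, 130 mm tall; origin under its centre. A bystander.
- paper_roll: Loose white paper roll, standing, 100 mm across, 110 mm tall; origin under its centre. A bystander.
- mug: Loose blue mug, 80 mm across, 90 mm tall; origin under its centre. A bystander.
- screwdriver: Loose screwdriver with a yellow handle, lying on the bench along its x. A bystander.
- wrench: Loose steel wrench lying on the bench along its x. A bystander.
There are look-alikes about, which are no part of the job. Of the things like the part that bears bearing_mid, leave any that is brown or turquoise; of the rest the smaller one is meant.

How it is judged:
By the outcome, as a careful person would: the job done as asked, in the order asked, and still so for the second after the job is handed in, with the robot touching nothing.
It also fails if it takes over 35 s, if anything falls off the work surface, if the arm or the gripper's body presses on something with over 40 N, if the wrist force passes 120 N, or if a joint passes its speed limit or range.

## Robot

A 6-joint arm with a two-finger parallel gripper is mounted at the origin on the work surface. World frame = base frame: x ahead of the robot, y to its left, z up, the work surface at z = 0. Lengths are in mm, angles in rad, forces in N, time in s.
With the tool pointing down it reaches from about 275 to 750 mm from the base axis. Payload 10.2 kg.
Tool frame: the origin (TCP) lies at the very end of the fingers, on their centre line; the grasp point (between the pads) lies 19 mm behind it; z points along the fingers, x is the direction in which the jaws open and shut, and the axes are right-handed (so a half turn about z gives the same grasp; the last joint's range is limited). The gripper opens to 85 mm and grips with 20 to 120 N. Pads are 22 mm wide; open, the fingers measure 114 mm over their backs; the gripper's body (76 mm by 85 mm) begins 54 mm behind the grasp point. The pads swing forward as they close: fully open they stand 13 mm farther back than shut.
Start: joints at [0.97, 0.313, 1.498, -0, 1.331, -0.223], TCP at [193.673, 487.977, 231.294] pointing down, gripper open.
Joint ranges: [-2.94, 2.94], [-0.97, 2.17], [0.19, 2.56], [-1.23, 4.37], [0.02, 3.11], [-2.88, 2.88]. Speed limits (rad/s): [2.39, 2.39, 3.01, 3.14, 3.14, 3.14].

## Interface

Orientations are given as a unit quaternion [w, x, y, z].
In Python, from rig import telemetry, capture, camera_model, finish_job gives the robot as it stands.
- The arm moves only by the shell command python3 -m inch 'ROWS' [FORCE]. ROWS is JSON, a list of rows, each a list of 5 numbers: the shift along the tool's x, y, z in m, then the turn about the tool's z in rad, then the finger opening in m, from 0 to 0.0854. A call has exactly 5 rows; each row shifts and turns the pose as measured when the row begins, along the tool's axes as they then stand; what a row does not reach is not made up. A row lasts 1/12 s, in which the tool goes at most 41.7 mm and 7.16 degrees, less where a joint would pass 70% of its speed; a pose out of reach is approached as far as the arm can. A call with a gripper value outside its range is refused whole. The fingers move at their own pace and stop on an object; FORCE is the grip in N (left out, the last holds). Time passes only in rows, so rows that do not move let the fingers close, or fill a call up. It gives the time, the measured TCP pose, the force and the opening at its end, in the units of the state.
- telemetry.sense(): the state, without advancing time (a new reading comes with each control period).
- capture(name): name is "scene" or "top" or "wrist"; returns the picture (480x640x3 uint8, blue, green, red); there is no depth.
- camera_model(name): a dict with "mtx" (3x3 intrinsics, pixels), "k1" (the pictures are not rectified: a ray, as slopes to the right and down, at radius r is drawn at 1 + k1 r^2 times it, then the intrinsics apply), "camera_from_world" (4x4, takes a point from world to camera coordinates). Camera axes: x right, y down, z forward; pixel columns grow to the right and rows downward; lengths in mm; the calibration is good to about 2 mm. A picture is of the moment at which its call begins: read the wrist's pose just before it. camera_model takes no time and is no camera call; for the wrist camera it gives the pose at the moment of the call.
- finish_job(): hands the job in, once; it reports no verdict.
The state is a dict: "time_s": time; "joints": joint angles; "dq": joint speeds; "tau": joint torques, N m; "eef_pos": TCP position; "ee_rot": TCP orientation; "force": force on the tool from outside, world axes, zero at the start; "wrist_torque": the same for the moment, N m; "grip_width": opening from 0.0 (shut) to 1.0 (fully open).
Only numpy, scipy, OpenCV 4.12 (cv2) and the standard library are available. Lean on these libraries where they do the work, as an engineer would, in place of code of your own. Each camera call takes 0.05 s, during which the arm holds its last target. There are 200 camera calls.

## Working session

There is one attempt and no reset: what is moved stays moved. The work goes in short steps, Python scripts to look and compute and a shell command to move; the robot and the scene stay as the last step left them, time stands still between calls to the robot, and variables do not carry over. Pictures are saved under pics/ and viewed, about 8 in all and at most 12, crops included, and the job is handed in when it is done.

```bash
mkdir -p pics; ls; python3 - <<'E'
from rig import telemetry,capture,camera_model
import cv2,numpy as np
print(telemetry.sense())
for n in("scene","top"):
    cv2.imwrite(f"pics/{n}0.png",capture(n)); m=camera_model(n); print(n,m)
E
```

```text
pics
{'time_s': 0.0, 'joints': array([ 9.69638425e-01,  3.13472474e-01,  1.49845246e+00,  2.30965428e-05,
        1.33104707e+00, -2.23422124e-01]), 'dq': array([3.07972046e-04, 4.48704229e-04, 2.97923476e-05, 1.79882714e-04,
       2.15500928e-03, 1.18495722e-04]), 'tau': array([ 1.77437381e-03, -4.12266755e+01, -2.59744298e+01, -5.48268997e-05,
        4.08675929e-03, -4.66147483e-06]), 'eef_pos': array([193.48736445, 487.75146405, 230.71780773]), 'ee_rot': array([ 2.40949197e-04,  8.27291145e-01,  5.61772984e-01, -6.46310738e-04]), 'force': array([ 0.75263418, -0.87277109, -0.88805255]), 'wrist_torque': array([-0.01978129, -0.01505996, -0.03722206]), 'grip_width': 1.0005213487323399}
scene {'mtx': array([[542.35051987,   0.        , 330.73110272],
       [  0.        , 542.35051987, 240.64719905],
       [  0.        ,   0.        ,   1.        ]]), 'k1': 0.02634907780153364, 'camera_from_world': array([[ 1.80505674e-01,  9.83544501e-01,  7.61030914e-03,
        -8.23645430e+01],
       [ 7.11274474e-01, -1.25185186e-01, -6.91677158e-01,
        -3.10694503e+02],
       [-6.79342567e-01,  1.30264670e-01, -7.22166734e-01,
         1.59297141e+03],
       [ 0.00000000e+00,  0.00000000e+00,  0.00000000e+00,
         1.00000000e+00]])}
top {'mtx': array([[442.52275503,   0.        , 324.67532013],
       [  0.        , 442.52275503, 237.43401201],
       [  0.        ,   0.        ,   1.        ]]), 'k1': 0.013852308479126298, 'camera_from_world': array([[ 1.82532577e-02, -9.99833255e-01, -5.29770423e-04,
        -3.33258432e+01],
       [-9.91983212e-01, -1.80436729e-02, -1.25074910e-01,
         5.14771658e+02],
       [ 1.25044495e-01,  2.80854793e-03, -9.92147160e-01,
         1.32910515e+03],
       [ 0.00000000e+00,  0.00000000e+00,  0.00000000e+00,
         1.00000000e+00]])}
```

View pics/top0.png

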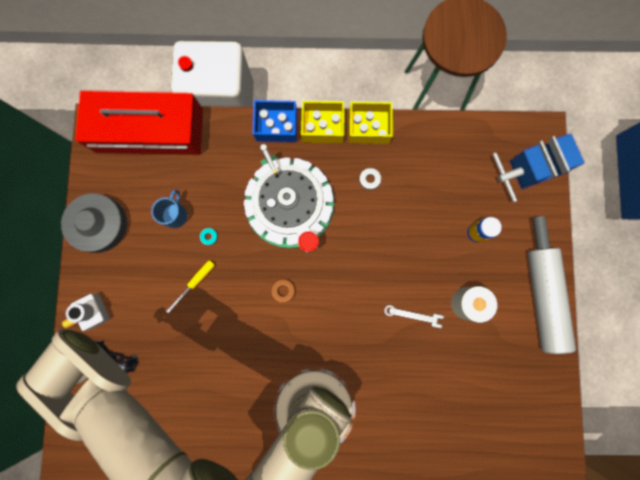

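View pics/scene0.png

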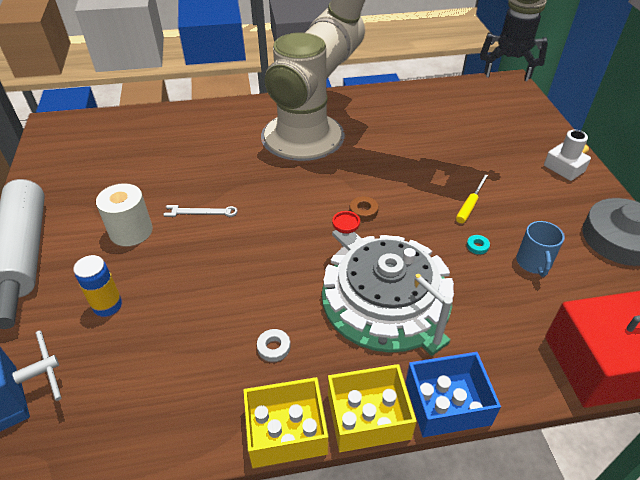

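The top view shows the table centre near (288,198), the red cap at (309,241) and the pointer at (267,155). The scene view shows the cap at (346,222) and the bearing at (391,263). The white ring at (370,178) in the top view, and the brown and turquoise ones, are look-alikes.

```bash
cat > h.py <<'E'
import cv2,numpy as np
from rig import telemetry,capture,camera_model
def ray(m,uv):
    K=m["mtx"];T=m["camera_from_world"];R=T[:3,:3]
    p=cv2.undistortPoints(np.array([[uv]],float),K,np.array([m["k1"],0,0,0.]))[0,0]
    return -R.T@T[:3,3],R.T@np.r_[p,1]
def onz(m,uv,z):
    c,d=ray(m,uv);return c+d*(z-c[2])/d[2]
def tri(m1,u1,m2,u2):
    (a,d),(b,e)=ray(m1,u1),ray(m2,u2)
    d=d/np.linalg.norm(d);e=e/np.linalg.norm(e)
    s,t=np.linalg.lstsq(np.c_[d,-e],b-a,rcond=None)[0]
    return (a+s*d+b+t*e)/2,np.linalg.norm(a+s*d-b-t*e)
def blob(mask,near):
    n,l,s,c=cv2.connectedComponentsWithStats(mask.astype(np.uint8))
    i=min(range(1,n),key=lambda i:np.hypot(*(c[i]-near))+(1e3 if s[i,4]<40 else 0))
    ct=max(cv2.findContours((l==i).astype(np.uint8),0,cv2.CHAIN_APPROX_NONE)[0],key=len)[:,0]
    return ct,c[i],s[i]
def red(im):
    b,g,r=[im[...,i].astype(int) for i in range(3)];return (r>110)&(g<80)&(b<80)
def fitc(P):
    A=np.c_[2*P[:,:2],np.ones(len(P))];x=np.linalg.lstsq(A,(P[:,:2]**2).sum(1),rcond=None)[0]
    return x[:2],np.sqrt(x[2]+x[:2]@x[:2])
E
python3 - <<'E'
from h import *
im={n:cv2.imread(f"pics/{n}0.png") for n in("top","scene")};M={n:camera_model(n) for n in im}
cen={}
for n,near in(("top",(309,241)),("scene",(346,222))):
    ct,c,s=blob(red(im[n]),near);P=np.array([onz(M[n],p,120) for p in ct])
    cen[n]=cv2.fitEllipse(ct)[0];print(n,s,cen[n],"rim120 circ",fitc(P), "ray120",onz(M[n],cen[n],120))
print(tri(M["top"],cen["top"],M["scene"],cen["scene"]))
for n,near,box in(("top",(288,200),(230,140,350,260)),("scene",(391,270),(300,210,480,360))):
    hsv=cv2.cvtColor(im[n],cv2.COLOR_BGR2HSV);x0,y0,x1,y1=box
    w=np.zeros(hsv.shape[:2],bool);w[y0:y1,x0:x1]=1
    dark=w&(hsv[...,2]<125)&(hsv[...,1]<60)
    ct,c,s=blob(dark,near);hull=cv2.convexHull(ct)[:,0]
    for z in(78,85,90):print(n,"flange",s,z,fitc(np.array([onz(M[n],p,z) for p in hull])))
    white=w&(hsv[...,2]>140)&(hsv[...,1]<50)
    ct,c,s=blob(white,near);print("white",s,c,fitc(np.array([onz(M[n],p,72) for p in cv2.convexHull(ct)[:,0]])))
    g=w&(hsv[...,0]>60)&(hsv[...,0]<90)&(hsv[...,1]>90)
    ys,xs=np.nonzero(g);P=np.array([onz(M[n],p,10) for p in cv2.convexHull(np.c_[xs,ys].astype(np.int32))[:,0]]);print("green",len(xs),fitc(P))
for n,b in(("top",(230,140,350,260)),("scene",(310,200,470,360))):
    cv2.imwrite(f"pics/{n}c.png",cv2.resize(im[n][b[1]:b[3],b[0]:b[2]],(600,600)))
cv2.imwrite("pics/c.png",cv2.resize(np.hstack([cv2.imread("pics/topc.png"),cv2.imread("pics/scenec.png")]),(800,400)))
E
```

```text
top [278 286   9  11  57] (281.9051513671875, 290.81585693359375) rim120 circ (array([349.76437783,  94.06767834]), np.float64(11.209067616777133)) ray120 [349.64160023  94.17154959 120.        ]
scene [332 211  30  23 516] (346.07733154296875, 221.68089294433594) rim120 circ (array([499.65574588,  24.83315115]), np.float64(32.43004765665382)) ray120 [500.3410036   24.63578394 120.        ]
(array([346.95400907,  84.92549153, -34.00619036]), np.float64(48.44007989568234))
top flange [271 174  43  37 343] 78 (array([645.76744136,  79.38366233]), np.float64(59.25213923032147))
top flange [271 174  43  37 343] 85 (array([644.15447266,  78.80893531]), np.float64(58.934320251317025))
top flange [271 174  43  37 343] 90 (array([643.00235216,  78.39841601]), np.float64(58.70730669487347))
white [ 244  144   89  101 3388] [287.28158205 199.78689492] (array([635.77718185,  94.82647254]), np.float64(142.08291114632647))
green 165 (array([634.3384861 ,  93.61347218]), np.float64(143.84855348809725))
scene flange [372 262  35  22 280] 78 (array([615.82813882,  92.59757065]), np.float64(34.10601322289228))
scene flange [372 262  35  22 280] 85 (array([621.556271  ,  90.49304024]), np.float64(33.827797132053576))
scene flange [372 262  35  22 280] 90 (array([625.64779397,  88.98980422]), np.float64(33.62907135285881))
white [378 253  26  20 331] [390.45317221 262.3081571 ] (array([589.5114393 , 104.28038549]), np.float64(27.491329987279755))
green 1937 (array([595.4601667 , 152.19026746]), np.float64(198.14774002404124))
```

View pics/c.png

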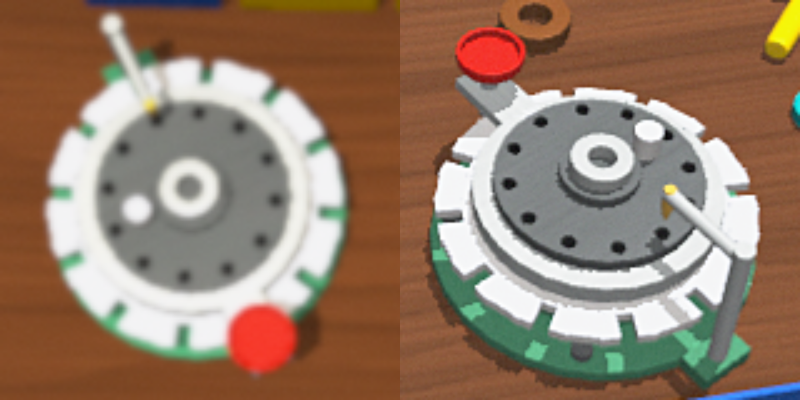

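The crops show the bearing at about (286.7,196) in top and (390.6,262.3) in scene. The cap is clear in both, and the red threshold needs loosening for the top view.

```bash
cat >> h.py <<'E'
def red(im):
    h=cv2.cvtColor(im,cv2.COLOR_BGR2HSV);return ((h[...,0]<5)|(h[...,0]>174))&(h[...,1]>150)&(h[...,2]>100)
E
python3 - <<'E'
from h import *
im={n:cv2.imread(f"pics/{n}0.png") for n in("top","scene")};M={n:camera_model(n) for n in im}
cen={}
for n,near in(("top",(309,241)),("scene",(346,222))):
    ct,c,s=blob(red(im[n]),near);cen[n]=cv2.fitEllipse(ct)[0]
    print(n,s,cen[n],fitc(np.array([onz(M[n],p,120) for p in ct])),onz(M[n],cen[n],120))
cap=tri(M["top"],cen["top"],M["scene"],cen["scene"]);print("cap",cap)
hub=tri(M["top"],(286.7,196.1),M["scene"],(390.6,262.3));print("bearing",hub)
for n,u in(("top",(286.7,196.1)),("scene",(390.6,262.3))):print(onz(M[n],u,115))
# notch ring via white hull
hsv=cv2.cvtColor(im["top"],cv2.COLOR_BGR2HSV);w=np.zeros((480,640),bool);w[166:260,230:350]=1
for nm,n,b in(("top","top",1),("scene","scene",0)):
    pass
d=hub[0]-cap[0];print("radius",np.hypot(*d[:2]),"yaw of -x",np.arctan2(-d[1],-d[0]))
E
```

```text
top [299 232  20  20 314] (308.2934265136719, 241.3427734375) (array([492.13298624,  22.65820758]), np.float64(27.536167354302727)) [492.06633915  22.67053795 120.        ]
scene [332 211  28  22 497] (345.7392272949219, 221.41403198242188) (array([498.80997436,  24.22573115]), np.float64(31.573325444785834)) [499.4063767  24.0818395 120.       ]
cap (array([493.02154451,  24.21515672, 113.77860052]), np.float64(2.6286108723210218))
bearing (array([625.08254821,  90.18915901, 113.82618559]), np.float64(2.2125564561422366))
[624.56892439  88.99387979 115.        ]
[626.16929553  90.94245774 115.        ]
radius 147.62343200394042 yaw of -x -2.6782873665280773
```

The cap (113.8 mm high) and bearing are 147.6 mm apart, which fits the given 146 mm. That puts the axis at about (625,90) and the cap at (494,24). I'll move above the cap with the fingers shut.

```bash
python3 -m inch '[[-0.0226,0.0318,0,0,0],[-0.0226,0.0318,0,0,0],[-0.0226,0.0318,0,0,0],[-0.0226,0.0318,0,0,0],[-0.0226,0.0318,0,0,0]]' 30
python3 -m inch '[[-0.0226,0.0318,0,0,0],[-0.0226,0.0318,0,0,0],[-0.0226,0.0318,0,0,0],[-0.0226,0.0318,0,0,0],[-0.0226,0.0318,0,0,0]]'
```

```text
time_s: 0.52
eef_pos: [298.9, 322.3, 228.5]
ee_rot: [-0.0, 0.824, 0.567, -0.002]
force: [1.0, 0.9, 0.4]
grip_width: 0.299
time_s: 0.93
eef_pos: [409.3, 150.8, 227.9]
ee_rot: [-0.0, 0.824, 0.567, -0.003]
force: [1.0, 0.2, 0.5]
grip_width: 0.003
```

```bash
python3 -m inch '[[-0.0226,0.0318,0.01,0,0],[-0.0226,0.0318,0.01,0,0],[-0.02,0.028,0.01,0,0],[-0.014,0.02,0.01,0,0],[-0.007,0.01,0.01,0,0]]'
cat > look.py <<'E'
import sys
from h import *
s=telemetry.sense();q=s["ee_rot"];from scipy.spatial.transform import Rotation as Ro
R=Ro.from_quat([q[1],q[2],q[3],q[0]]).as_matrix()
print("t",round(s["time_s"],2),"tcp",s["eef_pos"].round(1),"F",s["force"].round(1),"tilt",R[:,2].round(3))
for a in sys.argv[1:]:
    x,y,z=map(float,a.split(","));print(a,"tool shift mm",(R.T@(np.array([x,y,z])-s["eef_pos"])).round(1))
E
python3 look.py 494,24,130
```

```text
time_s: 1.35
eef_pos: [496.4, 15.8, 177.2]
ee_rot: [0.001, 0.825, 0.565, -0.001]
force: [-0.6, 0.5, -0.5]
grip_width: 0.0
t 1.35 tcp [496.4  15.8 177.2] F [-0.6  0.5 -0.5] tilt [-0.001 -0.003 -1.   ]
494,24,130 tool shift mm [ 6.9 -5.3 47.2]
```

```bash
python3 -m inch '[[0.004,-0.003,0.01,0,0],[0.003,-0.002,0.01,0,0],[0,0,0.01,0,0],[0,0,0.008,0,0],[0,0,0,0,0]]'
python3 - <<'E'
from h import *
w=camera_model("wrist");im=capture("wrist");cv2.imwrite("pics/w1.png",im)
ct,c,s=blob(red(im),(320,300));print(s,c)
sc=capture("scene");
cv2.imwrite("pics/m1.png",np.hstack([cv2.resize(im,(533,400)),cv2.resize(sc[150:270,300:380],(267,400))]))
E
python3 look.py 494,24,120
```

```text
time_s: 1.77
eef_pos: [494.2, 20.3, 133.6]
ee_rot: [-0.001, 0.827, 0.562, -0.003]
force: [0.2, 0.1, -0.3]
grip_width: -0.001
[  259   220   149   129 10922] [336.78062626 273.79994507]
t 1.87 tcp [494.9  20.3 135.1] F [-0.4 -0.1 -0.3] tilt [-0.005 -0.002 -1.   ]
494,24,120 tool shift mm [ 3.2 -2.2 15.1]
```

View pics/m1.png

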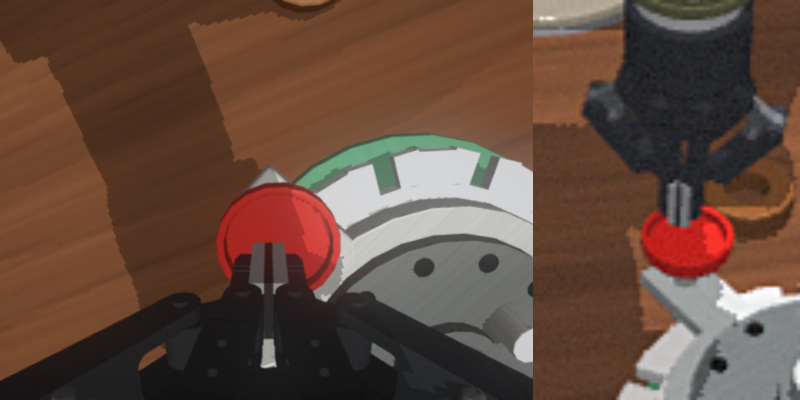

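The wrist view shows the cap outline spanning x 217–341 with its top at y 183 (view pixels), so its centre is near wrist pixel (335,291). The closed fingertips are over the dish and slightly off centre.

```bash
python3 - <<'E'
from h import *
w=camera_model("wrist");im=cv2.imread("pics/w1.png")
ct,c,s=blob(red(im),(320,300));P=np.array([onz(w,p,120) for p in ct if p[1]<285])
print(fitc(P),onz(w,(335,291),120))
E
python3 look.py 494,24,120
```

```text
(array([493.80989214,  24.89613476]), np.float64(28.79372381729743)) [493.88063448  25.43201673 120.        ]
t 1.87 tcp [494.9  20.3 135.1] F [-0.4 -0.1 -0.3] tilt [-0.005 -0.002 -1.   ]
494,24,120 tool shift mm [ 3.2 -2.2 15.1]
```

```bash
python3 -m inch '[[0.003,-0.003,0.004,0,0],[0.001,-0.001,0.005,0,0],[0,0,0.005,0,0],[0,0,0.003,0,0],[0,0,0.001,0,0]]'; python3 look.py 494,25,96
```

```text
time_s: 2.28
eef_pos: [493.3, 26.2, 117.5]
ee_rot: [0.001, 0.827, 0.562, -0.001]
force: [-1.0, 0.2, 0.2]
grip_width: -0.001
t 2.28 tcp [493.3  26.2 117.5] F [-1.   0.2  0.2] tilt [-0.001 -0.003 -1.   ]
494,25,96 tool shift mm [-0.8  1.1 21.5]
```

```bash
python3 -m inch '[[-0.001,0.001,0.005,0,0],[0,0,0.004,0,0],[0,0,0.004,0,0],[0,0,0.004,0,0],[0,0,0.003,0,0]]'; python3 look.py 494,25,96
```

```text
time_s: 2.7
eef_pos: [494.8, 23.9, 98.6]
ee_rot: [0.003, 0.827, 0.563, -0.001]
force: [-3.1, 0.6, 11.6]
grip_width: 0.003
t 2.7 tcp [494.8  23.9  98.6] F [-3.1  0.6 11.6] tilt [ 0.002 -0.005 -1.   ]
494,25,96 tool shift mm [ 0.8 -1.1  2.6]
```

```bash
python3 -m inch '[[0,0,0.003,0,0],[0,0,0.002,0,0],[0,0,0.002,0,0],[0,0,0.001,0,0],[0,0,0.001,0,0]]'; python3 look.py 494,25,96; python3 - <<'E'
import numpy as np
c=np.array([625,90.]);a0=np.arctan2(24.9-90,493.9-625)
for k in range(0,7):
    a=a0+k*np.pi/36;print(k*5,(c+146*np.array([np.cos(a),np.sin(a)])).round(1))
E
```

```text
time_s: 3.12
eef_pos: [496.7, 20.7, 96.3]
ee_rot: [0.007, 0.826, 0.563, -0.0]
force: [-4.7, -1.4, 11.8]
grip_width: -0.002
t 3.12 tcp [496.7  20.7  96.3] F [-4.7 -1.4 11.8] tilt [ 0.008 -0.012 -1.   ]
494,25,96 tool shift mm [ 3.  -4.1  0.3]
0 [494.2  25.1]
5 [500.4  13.9]
10 [507.5   3.3]
15 [515.5  -6.6]
20 [524.3 -15.7]
25 [533.9 -24.1]
30 [544.2 -31.6]
```

Fully in at about z=96. Now I'll push round while pressing.

```bash
python3 -m inch '[[0,0,0.003,0,0],[-0.002,0.003,0.003,0,0],[-0.003,0.0035,0.002,0,0],[-0.003,0.0035,0.002,0,0],[-0.003,0.0035,0.002,0,0]]'; python3 look.py 507.5,3.3,96 515.5,-6.6,96
```

```text
time_s: 3.53
eef_pos: [510.4, 1.4, 96.0]
ee_rot: [0.015, 0.825, 0.565, 0.004]
force: [-2.3, 0.0, 16.3]
grip_width: -0.002
t 3.53 tcp [510.4   1.4  96. ] F [-2.3  0.  16.3] tilt [ 0.023 -0.021 -1.   ]
507.5,3.3,96 tool shift mm [ 0.7 -3.4 -0.1]
515.5,-6.6,96 tool shift mm [-5.6  7.6  0.3]
```

```bash
python3 -m inch '[[-0.001,0.002,0.002,0,0],[-0.0025,0.0025,0.002,0,0],[-0.0025,0.0025,0.002,0,0],[-0.0025,0.0025,0.002,0,0],[-0.002,0.0025,0.002,0,0]]'
cat > cap.py <<'E'
from h import *
from scipy.optimize import brentq
s=telemetry.sense();r={}
for n in("scene","top"):
    im=capture(n);m=camera_model(n)
    q=m["camera_from_world"]@np.r_[s["eef_pos"],1];u=(m["mtx"]@q[:3])[:2]/q[2]
    ct,c,st=blob(red(im),u)
    if n=="scene":cv2.imwrite("pics/s_last.png",im)
    z=104;print(n,st,fitc(np.array([onz(m,p,z) for p in cv2.convexHull(ct)[:,0]])))
E
python3 cap.py; python3 look.py 524.3,-15.7,96
```

```text
time_s: 3.95
eef_pos: [526.1, -16.7, 96.1]
ee_rot: [0.025, 0.825, 0.564, 0.011]
force: [-1.9, 0.5, 16.2]
grip_width: 0.001
scene [316 229  28  22 343] (array([528.96195994, -16.69887516]), np.float64(32.01599630596599))
top [179  56  13  15 142] (array([1035.6526888 ,  413.04366127]), np.float64(21.391594563218344))
t 4.05 tcp [526.4 -17.1  96.2] F [ 0.  -0.6 13.9] tilt [ 0.047 -0.029 -0.998]
524.3,-15.7,96 tool shift mm [ 0.6 -2.5  0. ]
```

```bash
python3 -m inch '[[-0.0005,0.0025,0.002,0,0],[-0.0015,0.003,0.002,0,0],[-0.0015,0.003,0.002,0,0],[-0.0015,0.003,0.002,0,0],[-0.001,0.002,0.002,0,0]]'
python3 look.py 544.2,-31.6,96
```

```text
time_s: 4.47
eef_pos: [544.2, -31.8, 96.3]
ee_rot: [0.034, 0.825, 0.564, 0.017]
force: [-1.0, 0.1, 14.5]
grip_width: -0.004
t 4.47 tcp [544.2 -31.8  96.3] F [-1.   0.1 14.5] tilt [ 0.067 -0.037 -0.997]
544.2,-31.6,96 tool shift mm [ 0.2 -0.1  0.3]
```

The tip is at the predicted next-notch point. I'll check the actual cap position before releasing.

```bash
python3 - <<'E'
from h import *
s0=telemetry.sense()["eef_pos"];w=camera_model("wrist");im=capture("wrist");cv2.imwrite("pics/w2.png",im)
sc=capture("scene");m=camera_model("scene")
ct,c,s=blob(red(im),(320,280));print(s)
P=[onz(w,p,104) for p in ct if p[1]<np.percentile(ct[:,1],60)];print(fitc(np.array(P)))
ct,c,s=blob(red(sc),(318,238));print(s,"scene c",c)
print(s0,telemetry.sense()["eef_pos"])
cv2.imwrite("pics/m2.png",np.hstack([cv2.resize(im,(533,400)),cv2.resize(sc[195:325,270:357],(267,400))]))
E
```

```text
[  241   235   169   127 10827]
(array([533.8588265 , -27.26882165]), np.float64(21.62228222618696))
[310 236  29  22 354] scene c [324.51412429 248.03389831]
[544.24204199 -31.83050507  96.28892865] [544.54008635 -32.04475929  96.34370708]
```

View pics/m2.png

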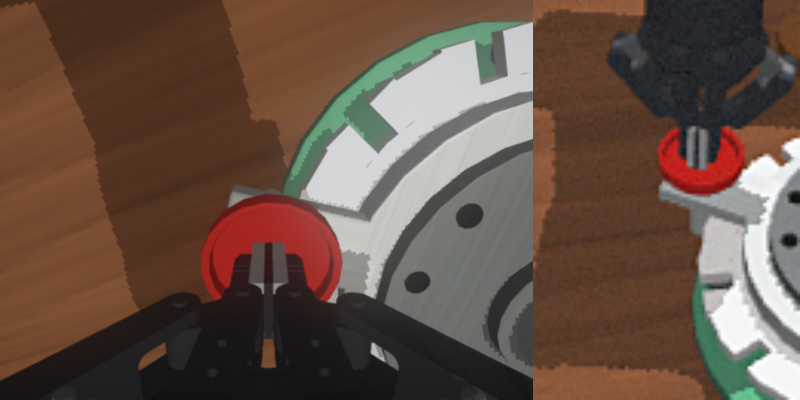

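The wrist view shows the cap outline spanning x 202–342 with its top at y 193, still following the tip. The key looks close to a notch, so I'll refit using only the clear upper rim.

```bash
python3 - <<'E'
from h import *
w=camera_model("wrist");im=cv2.imread("pics/w2.png")
ct,c,s=blob(red(im),(320,280));ct=cv2.convexHull(ct)[:,0]
for lim in(290,310,325):
    P=np.array([onz(w,p,104) for p in ct if p[1]<lim]);print(lim,fitc(P),len(P))
c=onz(w,(326.4,311),104);print(c)
ax=np.array([625,90]);a=lambda p:np.arctan2(p[1]-90,p[0]-625)
for p in(fitc(P)[0],c):print("turn",a(p)-a((493.9,24.9)),np.hypot(*(p[:2]-ax)))
# scene: contour fit vs the first picture at own heights
m=camera_model("scene");sc=capture("scene");f=cv2.imread("pics/scene0.png")
o=[fitc(np.array([onz(m,p,z) for p in cv2.convexHull(blob(red(i),u)[0])[:,0]]))[0] for i,u,z in((f,(346,222),120),(sc,(324,248),104))]
b=o[0]-np.array([493.9,24.9]);print("scene",o[1]-b,"turn",a(o[1]-b)-a((493.9,24.9)))
E
python3 look.py
```

```text
290 (array([538.81142468, -29.45264211]), np.float64(27.11531540092772)) 18
310 (array([540.02503471, -29.97620405]), np.float64(28.151787781453102)) 23
325 (array([540.53852315, -30.07834538]), np.float64(28.52554513537902)) 25
[539.21906353 -29.02840456 104.        ]
turn 0.4969033696507337 146.80786797857894
turn 0.48543024438033866 146.7178590149525
scene [542.47456873 -30.50439526] turn 0.509424151697329
t 4.62 tcp [544.4 -31.9  96.3] F [ 1.  -0.5 13.1] tilt [ 0.068 -0.037 -0.997]
```

```bash
python3 -m inch '[[0,0.001,0.0025,0,0],[-0.0005,0.0015,0.0025,0,0],[0,0.0005,0.0025,0,0],[0,0,0.002,0,0],[0,0,0.002,0,0]]'
cat > meas.py <<'E'
from h import *
w=camera_model("wrist");im=capture("wrist");sc=capture("scene");m=camera_model("scene");f=cv2.imread("pics/scene0.png")
a=lambda p:np.arctan2(p[1]-90,p[0]-625)-np.arctan2(24.9-90,493.9-625)
ct=cv2.convexHull(blob(red(im),(320,280))[0])[:,0]
for lim in(310,325):
    c,r=fitc(np.array([onz(w,p,104) for p in ct if p[1]<lim]));print("wrist",c,r,"turn",a(c))
o=[fitc(np.array([onz(m,p,z) for p in cv2.convexHull(blob(red(i),u)[0])[:,0]]))[0] for i,u,z in((f,(346,222),120),(sc,(324,248),104))]
c=o[1]-o[0]+np.array([493.9,24.9]);print("scene",c,"turn",a(c))
E
python3 meas.py;python3 look.py
```

```text
time_s: 5.03
eef_pos: [556.3, -39.4, 96.5]
ee_rot: [0.047, 0.824, 0.564, 0.024]
force: [-1.9, 0.1, 14.2]
grip_width: -0.0
wrist [550.55055198 -36.79835849] 27.918255866925723 turn 0.5789823159375929
wrist [550.81032979 -36.98679372] 28.15159319184349 turn 0.581154247216161
scene [554.71028594 -37.74299785] turn 0.6068685832408418
t 5.13 tcp [556.5 -39.5  96.5] F [ 0.2 -2.3 13.9] tilt [ 0.094 -0.05  -0.994]
```

It overshot: pressing along the slightly tilted tool drifts forward. The plunger is still fully in at z≈96, so I'll ease back about 8 mm with smaller steps.

```bash
python3 -m inch '[[0.0005,-0.002,0.002,0,0],[0.001,-0.003,0.002,0,0],[0.001,-0.003,0.002,0,0],[0.001,-0.003,0.002,0,0],[0.0005,-0.002,0.002,0,0]]'
python3 meas.py;python3 look.py
```

```text
time_s: 5.55
eef_pos: [555.7, -38.9, 96.7]
ee_rot: [0.062, 0.823, 0.564, 0.031]
force: [-2.9, -1.7, 15.6]
grip_width: -0.001
wrist [549.46948021 -36.17419602] 27.79570381456317 turn 0.5704935899783234
wrist [550.16695268 -36.42779554] 28.329547247051426 turn 0.5754536036409994
scene [553.87841639 -37.04112436] turn 0.5995386797689632
t 5.65 tcp [555.7 -38.9  96.7] F [-1.8 -4.2 15.9] tilt [ 0.121 -0.066 -0.99 ]
```

```bash
python3 -m inch '[[0.001,-0.004,0.0015,0,0],[0.001,-0.005,0.0015,0,0],[0.001,-0.005,0.0015,0,0],[0.0005,-0.004,0.0015,0,0],[0.0005,-0.003,0.0015,0,0]]'
python3 meas.py;python3 look.py
```

```text
time_s: 6.07
eef_pos: [548.0, -34.0, 97.0]
ee_rot: [0.075, 0.822, 0.563, 0.04]
force: [-0.0, -2.5, 12.2]
grip_width: 0.001
wrist [541.32244544 -31.45950318] 27.735042943254776 turn 0.5066381863168861
wrist [541.98326611 -31.49376213] 28.207501926110023 turn 0.5104684608229433
scene [545.82731463 -32.70785173] turn 0.5368959182833133
t 6.17 tcp [547.9 -34.   97. ] F [-1.3 -1.5 13.9] tilt [ 0.15  -0.079 -0.986]
```

The two views average 0.523 (wrist 0.51, scene 0.537), which is on the notch. I'll release straight up.

```bash
python3 -m inch '[[0,0.0005,-0.004,0,0],[0,0.001,-0.006,0,0],[0,0.0012,-0.008,0,0],[0,0.0012,-0.008,0,0],[0,0.001,-0.008,0,0]]'
python3 look.py; python3 - <<'E'
from h import *
m={n:camera_model(n) for n in("top","scene","wrist")};I={n:capture(n) for n in m}
c={}
ct=blob(red(I["scene"]),(324,248))[0];h=cv2.convexHull(ct)[:,0]
f=cv2.imread("pics/scene0.png");o=fitc(np.array([onz(m["scene"],p,120) for p in cv2.convexHull(blob(red(f),(346,222))[0])[:,0]]))
print("0",o)
for z in(104,110,120):print(z,fitc(np.array([onz(m["scene"],p,z) for p in h])))
hw=cv2.convexHull(blob(red(I["wrist"]),(320,280))[0])[:,0]
for z in(110,120):
    P=np.array([onz(m["wrist"],p,z) for p in hw if p[1]<310]);print("wrist",z,fitc(P))
cv2.imwrite("pics/m3.png",np.hstack([cv2.resize(I["wrist"],(400,300)),cv2.resize(I["scene"][190:310,290:450],(400,300))]))
E
```

```text
time_s: 6.58
eef_pos: [548.4, -34.3, 134.0]
ee_rot: [0.077, 0.822, 0.563, 0.041]
force: [-0.4, 0.6, -0.5]
grip_width: -0.002
t 6.58 tcp [548.4 -34.3 134. ] F [-0.4  0.6 -0.5] tilt [ 0.154 -0.081 -0.985]
0 (array([498.82706748,  24.32928968]), np.float64(32.29136788306782))
104 (array([536.12390542, -31.04799057]), np.float64(32.69318241463785))
110 (array([541.76185243, -32.01668836]), np.float64(32.45744756025232))
120 (array([551.15843079, -33.63118466]), np.float64(32.06455613628594))
wrist 110 (array([548.69639231, -34.86534458]), np.float64(31.17941501513593))
wrist 120 (array([542.87875155, -32.43204329]), np.float64(29.13822304198096))
```

View pics/m3.png

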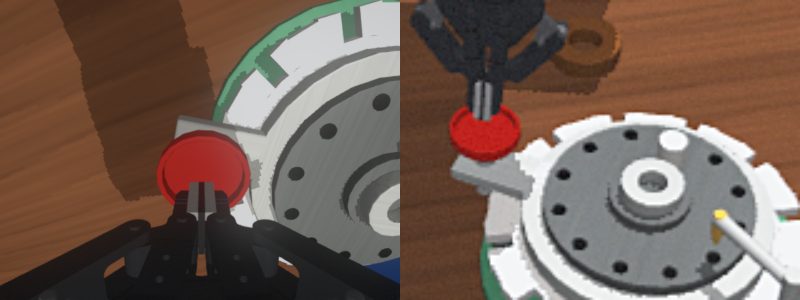

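The views agree at rim height 120 mm (scene about (546,-33), wrist (543,-32), expected (544,-32)) and not at 104 mm, so the plunger has sprung up. Bearing and socket are in place in the picture. Now moving clear: up, then back towards the robot.

```bash
python3 -m inch '[[0,0.001,-0.02,0,0],[0,0.002,-0.03,0,0],[0,0.002,-0.03,0,0],[0,-0.02,-0.02,0,0],[0,-0.03,-0.01,0,0]]'
python3 -m inch '[[0,-0.035,0,0,0],[0,-0.035,0,0,0],[0,-0.035,0,0,0],[0,-0.02,0,0,0],[0,0,0,0,0]]'
python3 -m inch '[[0,0,0,0,0],[0,0,0,0,0],[0,0,0,0,0],[0,0,0,0,0],[0,0,0,0,0]]'
python3 look.py; python3 - <<'E'
from h import *
m={n:camera_model(n) for n in("top","scene")};I={n:capture(n) for n in m};c={}
for n,u in(("scene",(324,248)),("top",(334,222))):
    ct=blob(red(I[n]),u)[0];c[n]=cv2.fitEllipse(ct)[0];print(n,c[n],fitc(np.array([onz(m[n],p,120) for p in ct])))
p,g=tri(m["top"],c["top"],m["scene"],c["scene"]);print("cap",p,g,"start was 493.0,24.2,113.8; turn",np.arctan2(p[1]-90.2,p[0]-625.1)-np.arctan2(24.2-90.2,493-625.1))
cv2.imwrite("pics/m4.png",np.vstack([np.hstack([cv2.resize(I["top"],(400,300)),cv2.resize(I["scene"],(400,300))]),
 np.hstack([cv2.resize(I["top"][140:260,220:380],(400,300)),cv2.resize(I["scene"][200:350,290:490],(400,300))])]))
E
```

```text
time_s: 7.15
eef_pos: [489.6, -10.1, 233.2]
ee_rot: [0.074, 0.823, 0.562, 0.038]
force: [1.0, 0.5, 0.3]
grip_width: 0.0
time_s: 7.57
eef_pos: [365.8, 37.6, 210.4]
ee_rot: [0.073, 0.823, 0.562, 0.038]
force: [1.1, 0.8, 1.1]
grip_width: -0.0
time_s: 7.98
eef_pos: [367.4, 36.9, 210.1]
ee_rot: [0.073, 0.823, 0.562, 0.038]
force: [-0.5, -0.7, -0.3]
grip_width: 0.003
t 7.98 tcp [367.4  36.9 210.1] F [-0.5 -0.7 -0.3] tilt [ 0.144 -0.078 -0.986]
scene (323.5926513671875, 241.7539825439453) (array([550.25488892, -33.27089196]), np.float64(31.641526558883083))
top (328.84368896484375, 223.4804229736328) (array([545.16411937, -35.48470973]), np.float64(27.685259481721065))
cap [546.07508593 -34.05233979 115.11169201] 2.959819040593137 start was 493.0,24.2,113.8; turn 0.5409787722940949
```

View pics/m4.png

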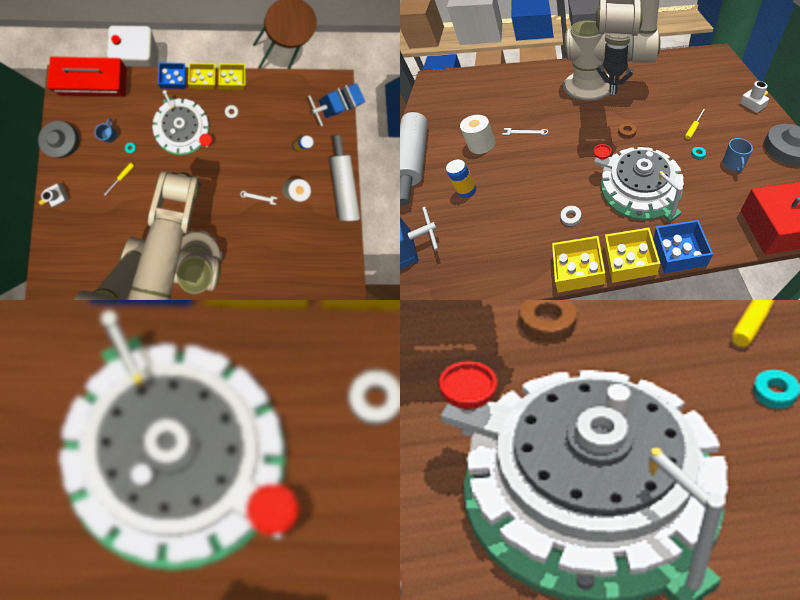

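The table has turned one notch: measured 0.541 against 0.524, which fits the 0.02 play plus camera error. The cap is at its original height, and the bearing and socket have ridden along. The bystanders are unmoved and the arm is clear.

```bash
python3 -c "from rig import finish_job; print(finish_job())"
```

```text
the job is handed in; nothing more can be done
None
```

The table is one notch further anticlockwise, with the plunger back up, and the job was handed in at about 8 s. I pressed the cap fully in with the closed fingertips (tip at z ≈ 96 mm, 12–16 N) and pushed the table round. Then I released straight up and moved the arm clear.

**Overshoot:** while pressing, the tool tilted and drifted forward, so the table first went to about 0.59 rad. With the plunger still held in, I eased it back to about 0.52 rad before letting go. The tool ended about 0.16 rad off vertical.

**Last checks:**
- **Cap height:** it triangulates at 115 mm, against 114 mm at the start, so the plunger is up.
- **Turn:** it measures 0.541 rad, against 0.524 nominal, which is within the play and camera error. Before release the wrist and scene cameras disagreed slightly, at 0.51 and 0.537.
- **Surroundings:** in the last pictures the bearing and socket are in place on the table and the other things look unmoved. I judged these by eye and did not measure them.
- **Contact:** the measured force on the tool is about zero.

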